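Bring the stick lighter to the free burner

TASK

Get ready to light the free gas burner (the one without the pan): first swing the tap's spout off the hob, out past the hob's left-hand edge. Then draw the stick lighter out of its wooden stand, slant it about 45 degrees, nozzle end down, and finish while holding it still in the air, the tip of its nozzle a centimetre or two above the middle of the free burner and never touching the hob. Leave everything else standing where it is.

Things in the scene. Friction and masses are not known exactly. Their poses are not given: they have to be found in the camera images.
- hob: Two-burner gas hob, fixed black plate 300 (x) x 500 (y) x 8 mm high. Origin under its centre on the worktop; x points away from the robot, y to the robot's left: its left-hand edge is y = +250 mm. Free burner at x 0, y +130; pan on the bigger one at x 0, y -120. Black pan supports 45 mm high; two knobs 26 mm high at x -128, y -20 and +30 mm.
- burner (a point): Centre of the top of the free burner's flat round cap (52 mm across), 28 mm above the worktop. Round it a square pan support 200 mm wide, 38 mm high, with four prongs 45 mm high, along the hob's x and y, that stop 42 mm from the centre.
- tap_arm (a joint): Swing of the tap's level steel arm about its upright post (rad). 0: it points along the hob's -x (to the robot); positive swings the free end to the robot's left (clockwise from above). Range -1.0 to 1.6. Starts at -0.6 to -0.2, outlet about over the free burner; past the hob's left-hand edge beyond about 0.2. Light friction (under 2 N at the end); it stays where it is left.
- tap_hinge (a point): Point on the tap's upright hinge axis, at hob x +185, y +210 mm, at the height of the arm's middle, 220 mm above the worktop; post 28 mm thick below. The arm, 18 mm thick, runs 200 mm from here.
- tap_knob (a point): Middle of the upright round black grip knob, 22 mm in diameter and 42 mm high, on top of the free end of the tap's arm, 200 mm from the hinge axis; its centre is 257 mm and its top 278 mm above the worktop. It turns with the arm. Pinch it from above or push it.
- tap_outlet (a point): Mouth of the tap's short down-turned spout (22 mm across), straight below the knob, 167 mm above the worktop.
- stand: Pale wooden block 75 (x) x 225 (y) x 85 mm high, fixed, origin under its centre. Three upright wells 15 mm square, 75 mm deep, along its y at -75, 0, +75 mm; each holds one tool, the order differs. The lighter's y lies along the stand's x; its handle's foot rests on the block's top, its tip 13 mm above the worktop, nothing clamps it.
- lighter: Black stick lighter standing in a well, nozzle down; 200 mm long, about 90 g. Origin at the nozzle's tip; z runs along it to the handle's end (up while it stands). Steel nozzle 10 mm in diameter from z 0 to 72 mm, then a straight flat-sided handle to z 200 mm, 28 mm (x) by 20 mm (y), with a grey trigger out to x +22 mm at z 115 to 145 mm. Grip it across the 20 mm, high on the handle.
- honing_steel: Honing steel in another well: round black handle 25 mm thick with a 34 mm steel guard disc, top 191 mm above the worktop. Origin at the lower end of its rod. Leave it.
- thermometer: Dial probe thermometer in another well: upright round steel dial 54 mm across, top 175 mm above the worktop. Origin at the probe's lower end. Leave it.
- pan: Dark frying pan 220 mm across and 45 mm high on the bigger burner, handle towards the robot and to the right; origin under its centre, 45 mm above the worktop. Leave it.
- mug: White mug 80 mm across, 90 mm high; origin under its centre. Leave it.
- pepper_mill: Dark wooden pepper mill 56 mm across, 155 mm high; origin under its centre. Leave it.
- moka_pot: Aluminium coffee pot 94 mm across, 172 mm high; origin under its centre. Leave it.
Things that resemble listed ones, but are neither listed nor needed, are in the scene too. What is shaped like the stand but red is not meant.

How it is judged:
On the way, in this order (a step that is already met when the one before it is completed fails the run):
1. the tap's outlet is past the hob's left-hand edge while the lighter is still in the stand (y of tap_outlet in the frame of hob above 0.25 m and height (world z) of lighter below 0.03 m), for 0.2 s.
2. the lighter is drawn right out of its well, held by the fingers (height (world z) of lighter above 0.09 m and contact force between the fingers and lighter above 1 N and contact force between lighter and stand below 0.1 N), for 0.2 s.
At the end, for the whole second after the job is handed in: The fingers hold the lighter still, slanted 30 to 60 degrees, nozzle down, its tip 4 to 40 mm above the free burner's cap and within 26 mm of its centre sideways, touching neither stand, hob nor pan; the tap's outlet is past the hob's left-hand edge (y of tap_outlet in the frame of hob above 0.25 m and contact force between the fingers and lighter above 1 N and contact force between lighter and stand below 0.1 N and contact force between lighter and hob below 0.1 N and contact force between lighter and pan below 0.1 N and angle between lighter's own z axis and vertical between 0.52 and 1.05 rad and horizontal distance between lighter and burner below 0.026 m and z of lighter in the frame of burner between 0.004 and 0.04 m and linear speed of lighter below 0.03 m/s); the arm keeps its last pose, push and grip.
It fails at once if the lighter knocks against the hob (over 1 N) (contact force between lighter and hob above 1 N).
It fails at once if something else is shifted by more than 30 mm or tipped over (distance of any of honing_steel, thermometer, pan, mug, pepper_mill, moka_pot from where it was at the start of the episode above 0.03 m or angle between any of honing_steel, thermometer, pan, mug, pepper_mill, moka_pot's own z axis and vertical above 0.5 rad).
It also fails if it takes over 64 s, if anything falls off the work surface, if the arm or the gripper's body presses on something with over 40 N, if the wrist force passes 120 N, or if a joint passes its speed limit or range.

ROBOT

A 7-joint arm with a two-finger parallel gripper is mounted at the origin on the work surface. World frame = base frame: x ahead of the robot, y to its left, z up, the work surface at z = 0. Lengths are in m, angles in rad, forces in N, time in s.
With the tool pointing down it reaches from about 0.4 to 0.85 m from the base axis. Payload 10.4 kg.
Tool frame: the origin (TCP) lies on the mounting face of the last link; the fingertips stand 173 mm ahead of it and the grasp point (between the pads) lies 155 mm ahead of it (manip.tip_extent is the distance from the TCP to the fingertips, in m); z points along the fingers, y is the line along which they close (so a half turn about z gives the same grasp; the last joint's range is limited). The gripper opens to 85 mm and grips with 20 to 120 N. Pads are 22 mm wide; open, the fingers measure 114 mm over their backs; the gripper's body (76 mm by 85 mm) begins 54 mm behind the grasp point. The pads swing forward as they close: fully open they stand 13 mm farther back than shut.
Start: joints at [1.177, 0.332, -0.065, 1.46, 0.022, 1.35, -0.088], TCP at [0.226, -0.583, 0.405] pointing down, gripper open.
Joint ranges: [-2.6, 2.6], [-0.5, 2.12], [-1.47, 1.34], [0.16, 2.42], [-1.27, 4.41], [0.06, 2.06], [-2.6, 2.6]. Speed limits (rad/s): [2.22, 2.22, 2.79, 2.79, 3.14, 3.14, 3.14].

INTERFACE

Orientations are given as a unit quaternion [x, y, z, w].
In Python, from workcell import manip gives the robot as it stands.
- The arm moves only by the tool move_arm, never from a script. Its argument "plan" is one flat list of numbers, 7 for each row, row after row: the turn, a rotation vector about the tool's x, y, z in rad, then the shift along the tool's x, y, z in m, then the finger opening in m, from 0 to 0.0854. In form: [ax, ay, az, dx, dy, dz, gripper, ax, ay, az, dx, dy, dz, gripper, ...]. A call has 1 to 12 rows; each row is the pose to reach, as a shift and turn from the pose commanded when the call began, along the tool's axes at that moment; what a row does not reach only later rows make up. A row lasts 1/8 s, in which the tool goes at most 62.5 mm and 10.7 degrees, less where a joint would pass 70% of its speed; a pose out of reach is approached as far as the arm can. A call with a gripper value outside its range is refused whole. The fingers move at their own pace and stop on an object; "squeeze" is the grip in N (left out, the last holds). Time passes only in rows, so rows that repeat a pose let the fingers close. It gives the time, the measured TCP pose, the force, the opening and the grip force at its end, in the units of the state.
- manip.get_obs(): the state, without advancing time (a new reading comes with each control period).
- manip.camera(name): name is "scene" or "top" or "wrist"; returns a dict with "color" (480x640x3 uint8, red, green, blue), "fx", "fy", "cx", "cy" (pixels), "cam_to_world" (4x4, takes a point from camera to world coordinates); the wrist camera has in their place "mount" (4x4, takes a point from camera to tool coordinates, whose origin is the TCP and whose axes are the flange's). Camera axes: x right, y down, z forward; pixel columns grow to the right and rows downward; lengths in m; the calibration is good to about 2 mm. The wrist camera is an equidistant fisheye: a pixel r from the principal point sees the ray r / f radians off the axis. A picture is of the moment at which its call begins: read the wrist's pose just before it. There is no depth.
- manip.hand_in(): hands the job in; it is judged then, once.
Trained networks look in a picture, given as the dict that the camera call returned (one of the last four; its "shot" number tells which), for a name from the list of things; names that differ only in an ending like _2 or _b are one class to them, and where a whole thing is asked for, a point or a joint stands for the part that bears it (a point fixed in the world has none). Each returns a list of dicts, best first, with "conf" (0 to 1); they miss things now and then, are a little off and sometimes report something else, mostly with a low value. They report only what shows in the picture. A call takes as long as a camera call. They do not tell look-alikes from the thing itself.
- manip.look_for(picture, label): "position" ([x, y, z] in m, in the coordinates of the camera as it stood for that picture, good to about 4 mm: the middle of the surface that is visible of it).
- manip.silhouettes(picture, label): "pixels" (480x640 bool, what is visible of it).
- manip.tip_of(picture, label): "position" ([x, y, z] in m, in the coordinates of the camera as it stood for that picture, good to about 4 mm: a listed point, or the origin of a listed thing).
The state is a dict: "clock": time; "joint_pos": joint angles; "joint_velocities": joint speeds; "tau": joint torques, N m; "position": TCP position; "ee_rot": TCP orientation; "ft_force": force on the tool from outside, world axes, zero at the start; "torque": the same for the moment, N m; "grip_width": opening from 0.0 (shut) to 1.0 (fully open); "grasp_force": force on a finger pad.
Only numpy, scipy, OpenCV 4.12 (cv2) and the standard library are available. Lean on these libraries where they do the work, as an engineer would, in place of code of your own. Each camera call takes 0.05 s, during which the arm holds its last target. There are 200 camera calls.

## Working session

There is one attempt and no reset: what is moved stays moved. The work goes in short steps, Python scripts to look and compute and a tool call to move; the robot and the scene stay as the last step left them, time stands still between calls to the robot, and variables do not carry over. Pictures are saved under pics/ and viewed, at most 10 in all, crops included, and the job is handed in when it is done.

Besides the shell and the picture viewer there is one more tool, called after "Request:" by a JSON object that holds its "fn" and its "kwargs", one argument or row to a line. move_arm: Moves the arm, as the interface text tells. Its arguments: {"type":"object","properties":{"plan":{"type":"array","items":{"type":"number"}},"squeeze":{"type":"number"}},"required":["plan"]}

```bash
mkdir -p pics; cat > h.py <<'E'
import numpy as np, cv2
from workcell import manip
from scipy.spatial.transform import Rotation as R
def pose():
    o=manip.get_obs(); T=np.eye(4); T[:3,:3]=R.from_quat(o['ee_rot']).as_matrix(); T[:3,3]=o['position']; return T
def shot(name):
    T=pose(); p=manip.camera(name)
    M=p['cam_to_world'] if name!='wrist' else T@np.array(p['mount'])
    return p,np.array(M)
def w(M,x): return (M@np.append(x,1))[:3]
def px(p,M,X):
    c=np.linalg.inv(M)@np.append(X,1); return p['fx']*c[0]/c[2]+p['cx'],p['fy']*c[1]/c[2]+p['cy']
E
python3 - <<'E'
from h import *
np.set_printoptions(precision=3,suppress=True)
o=manip.get_obs(); print(o['clock'],o['position'],R.from_quat(o['ee_rot']).as_matrix())
ims=[]
for n in ['scene','top']:
    p,M=shot(n); cv2.imwrite(f'pics/{n}0.png',p['color'][:,:,::-1]); print(n,M[:3,3],p['fx'])
    for l in ['hob','stand','lighter','honing_steel','thermometer','pan','mug','pepper_mill','moka_pot','burner','tap_hinge','tap_knob','tap_outlet']:
        r=manip.tip_of(p,l)
        print(l,[(w(M,x['position']).round(3).tolist(),round(x['conf'],2),[int(v) for v in px(p,M,w(M,x['position']))]) for x in r[:4]])
E
```

```text
0.0 [ 0.226 -0.582  0.404] [[ 0.932  0.362 -0.001]
 [ 0.362 -0.932  0.001]
 [-0.    -0.002 -1.   ]]
scene [1.309 0.379 0.911] 532.7264674509867
hob [([0.608, -0.185, -0.001], 0.64, [196, 276])]
stand [([0.29, -0.228, 0.002], 0.78, [240, 192]), ([0.458, 0.306, 0.004], 0.72, [418, 282]), ([0.622, -0.058, 0.028], 0.67, [242, 286]), ([0.61, -0.307, 0.042], 0.47, [146, 251])]
lighter []
honing_steel []
thermometer []
pan [([0.611, -0.303, 0.043], 0.74, [147, 251])]
mug [([0.639, 0.406, 0.002], 0.7, [447, 357])]
pepper_mill [([0.715, 0.278, 0.0], 0.91, [376, 370])]
moka_pot [([0.557, 0.535, 0.001], 0.79, [516, 344]), ([0.814, 0.013, 0.219], 0.43, [217, 300])]
burner [([0.625, -0.058, 0.024], 0.8, [241, 288])]
tap_hinge [([0.817, 0.013, 0.22], 0.84, [217, 301]), ([0.61, -0.185, -0.002], 0.36, [196, 277])]
tap_knob [([0.614, -0.024, 0.256], 0.93, [247, 207])]
tap_outlet [([0.618, -0.028, 0.165], 0.9, [249, 242])]
top [0.47  0.118 1.377] 508.6158003254297
hob [([0.616, -0.184, 0.004], 0.97, [421, 225]), ([0.639, 0.406, -0.001], 0.24, [204, 217])]
stand [([0.294, -0.227, -0.0], 0.74, [439, 345]), ([0.457, 0.311, 0.001], 0.73, [239, 284])]
lighter [([0.429, 0.239, 0.011], 0.72, [265, 295])]
honing_steel [([0.456, 0.311, 0.016], 0.72, [238, 285])]
thermometer [([0.483, 0.376, 0.014], 0.7, [214, 275])]
pan [([0.607, -0.312, 0.039], 0.65, [472, 227])]
mug [([0.637, 0.404, -0.001], 0.85, [205, 218])]
pepper_mill [([0.719, 0.28, 0.001], 0.89, [251, 188]), ([0.457, 0.311, -0.0], 0.43, [239, 284]), ([0.56, 0.532, 0.002], 0.34, [157, 246])]
moka_pot [([0.556, 0.53, 0.0], 0.78, [157, 248])]
burner [([0.621, -0.058, 0.027], 0.73, [376, 222])]
tap_hinge [([0.814, 0.008, 0.22], 0.98, [357, 130])]
tap_knob [([0.615, -0.027, 0.258], 0.68, [375, 213]), ([0.638, 0.406, 0.001], 0.31, [204, 217])]
tap_outlet [([0.613, -0.029, 0.17], 0.9, [372, 219])]
```

View pics/scene0.png

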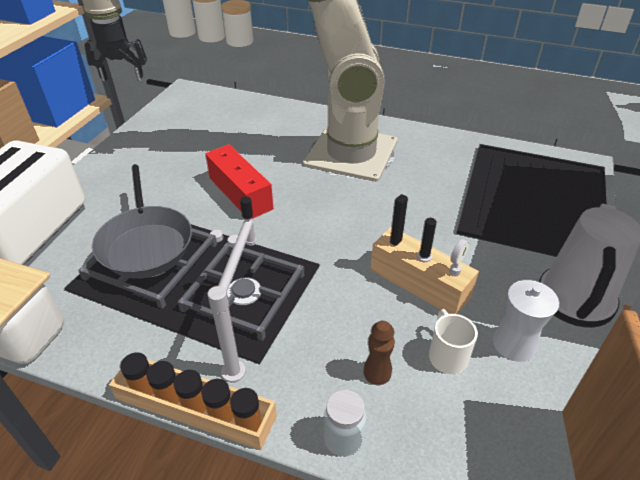

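View pics/top0.png

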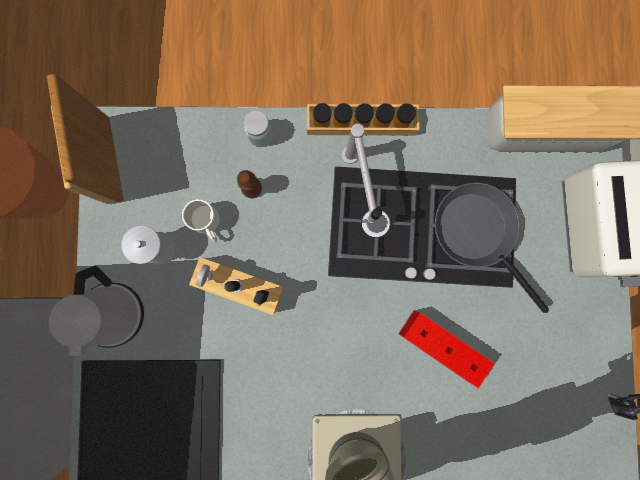

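The pictures show these look-alikes for the lighter:
- Tall, flat black handle without a disc, scene (400,220) / top (262,297). This matches the lighter.
- Honing steel with guard disc, scene (428,238) / top (233,286).
- Thermometer dial, scene (458,255) / top (204,275).
- Red block at scene (240,180), which is not the stand.
- Pan handle at scene (137,190) and tap knob at scene (247,207).

I choose the first and will check it in a close crop. The tap comes before that.

```bash
cat >> h.py <<'E'
def row(p,Rt):
    T=pose(); r=R.from_matrix(T[:3,:3].T@Rt).as_rotvec(); d=T[:3,:3].T@(np.array(p)-T[:3,3]); return np.r_[r,d].round(3).tolist()
def down(yaw): # tool down, tool y axis at world angle yaw
    y=np.array([np.cos(yaw),np.sin(yaw),0]); z=np.array([0,0,-1.]); return np.c_[np.cross(y,z),y,z]
E
python3 - <<'E'
from h import *
Rt=down(np.radians(-115.5))
print(row([.6145,-.0255,.475],Rt)); print(row([.6145,-.0255,.415],Rt))
# arc rows: relative to knob start, in that tool frame
h=np.array([.815,.0105])
for a in np.radians(np.linspace(190,114,9)):
    k=h+.203*np.array([np.cos(a),np.sin(a)]); print((Rt.T@np.append(k-[.6145,-.0255],0)).round(3))
E
```

```text
[0.0, -0.0, 0.816, 0.563, -0.379, -0.07]
[0.0, -0.0, 0.816, 0.563, -0.379, -0.01]
[ 0.    -0.001  0.   ]
[-0.017 -0.03   0.   ]
[-0.029 -0.061  0.   ]
[-0.036 -0.094  0.   ]
[-0.037 -0.128  0.   ]
[-0.033 -0.161  0.   ]
[-0.023 -0.193  0.   ]
[-0.009 -0.223  0.   ]
[ 0.011 -0.251  0.   ]
```

Request:
{"fn": "move_arm", "kwargs": {
  "plan": [0,0,0.2,0,0,-0.07,0.055,0,0,0.816,0.563,-0.379,-0.07,0.055,0,0,0.816,0.563,-0.379,-0.07,0.055,0,0,0.816,0.563,-0.379,-0.07,0.055,0,0,0.816,0.563,-0.379,-0.07,0.055,0,0,0.816,0.563,-0.379,-0.07,0.055,0,0,0.816,0.563,-0.379,-0.07,0.055,0,0,0.816,0.563,-0.379,-0.07,0.055,0,0,0.816,0.563,-0.379,-0.07,0.055,0,0,0.816,0.563,-0.379,-0.07,0.055,0,0,0.816,0.563,-0.379,-0.07,0.055,0,0,0.816,0.563,-0.379,-0.07,0.055]
}}

```text
clock: 2.9
position: [0.6148, -0.0237, 0.475]
ee_rot: [0.975, -0.221, 0.0, 0.0]
ft_force: [-0.1, -0.1, 0.8]
grip_width: 0.648
grasp_force: 0.0
```

Request:
{"fn": "move_arm", "kwargs": {
  "plan": [0,0,0,0,0,0.03,0.055,0,0,0,0,0,0.06,0.055,0,0,0,0,0,0.06,0.055,0,0,0,-0.017,-0.03,0.06,0.055,0,0,0,-0.029,-0.061,0.06,0.055,0,0,0,-0.036,-0.094,0.06,0.055,0,0,0,-0.037,-0.128,0.06,0.055,0,0,0,-0.033,-0.161,0.06,0.055,0,0,0,-0.023,-0.193,0.06,0.055,0,0,0,-0.009,-0.223,0.06,0.055,0,0,0,0.011,-0.251,0.06,0.055,0,0,0,0.011,-0.251,0.06,0.055]
}}

```text
clock: 4.4
position: [0.7328, 0.1976, 0.4146]
ee_rot: [0.975, -0.22, -0.0, -0.0]
ft_force: [-0.5, -0.3, -0.4]
grip_width: 0.642
grasp_force: 0.0
```

```bash
python3 - <<'E'
from h import *
for n in ['scene','top']:
    p,M=shot(n)
    for l in ['tap_knob','tap_outlet']:
        print(n,l,[(w(M,x['position']).round(3).tolist(),round(x['conf'],2)) for x in manip.tip_of(p,l)[:3]])
E
```

```text
scene tap_knob [([0.612, -0.306, 0.044], 0.73), ([0.723, 0.193, 0.261], 0.63)]
scene tap_outlet [([0.725, 0.188, 0.168], 0.89)]
top tap_knob []
top tap_outlet []
```

```bash
python3 - <<'E'
from h import *
print(manip.get_obs()['joint_pos'].round(3) if hasattr(manip.get_obs()['joint_pos'],'round') else manip.get_obs()['joint_pos'])
Rt=down(np.radians(-21.5))
print(row([.7328,.1976,.48],pose()[:3,:3])); print(row([.44,.19,.52],Rt)); print(manip.camera('wrist')['mount'])
E
```

```text
[-0.068  0.68  -0.481  0.979  0.296  1.54  -2.48 ]
[0.0, 0.0, 0.0, 0.0, -0.002, -0.064]
[0.001, -0.001, -1.642, -0.26, 0.131, -0.104]
[[ 7.08828676e-04 -9.62448224e-01 -2.71464388e-01  6.99274190e-02]
 [ 9.99999573e-01  8.43386882e-04 -3.79010427e-04  1.02681833e-04]
 [ 5.93727416e-04 -2.71464003e-01  9.62448410e-01  3.04052492e-02]
 [ 0.00000000e+00  0.00000000e+00  0.00000000e+00  1.00000000e+00]]
```

Request:
{"fn": "move_arm", "kwargs": {
  "plan": [0,0,0,0,0,-0.03,0.06,0,0,0,0,0,-0.065,0.085,0,0,0,0,0,-0.105,0.085,0,0,-1.642,-0.26,0.131,-0.105,0.085,0,0,-1.642,-0.26,0.131,-0.105,0.085,0,0,-1.642,-0.26,0.131,-0.105,0.085,0,0,-1.642,-0.26,0.131,-0.105,0.085,0,0,-1.642,-0.26,0.131,-0.105,0.085,0,0,-1.642,-0.26,0.131,-0.105,0.085,0,0,-1.642,-0.26,0.131,-0.105,0.085,0,0,-1.642,-0.26,0.131,-0.105,0.085,0,0,-1.642,-0.26,0.131,-0.105,0.085]
}}

```text
clock: 6.25
position: [0.4403, 0.1901, 0.52]
ee_rot: [0.825, 0.565, 0.0, 0.001]
ft_force: [-0.4, 0.2, 0.2]
grip_width: 0.994
grasp_force: 0.0
```

```bash
python3 - <<'E'
from h import *
np.set_printoptions(precision=3,suppress=True)
print(np.array(manip.get_obs()['joint_pos']),pose()[:3,3])
p,M=shot('wrist'); cv2.imwrite('pics/w1.png',p['color'][:,:,::-1])
for l in ['lighter','honing_steel','thermometer','stand']:
    for f in (manip.tip_of,manip.look_for): print(l,[(w(M,x['position']).round(3).tolist(),round(x['conf'],2)) for x in f(p,l)[:3]])
for n in ['scene','top']:
    p,M=shot(n)
    for l in ['lighter','tap_outlet']:
        print(n,l,[(w(M,x['position']).round(3).tolist(),round(x['conf'],2)) for x in manip.tip_of(p,l)[:3]])
E
```

```text
[ 0.225  0.007 -0.721  1.6    0.006  1.536 -0.865] [0.44 0.19 0.52]
lighter [([0.429, 0.237, 0.016], 0.96)]
lighter [([0.433, 0.237, 0.215], 0.59)]
honing_steel [([0.458, 0.308, 0.014], 0.58)]
honing_steel [([0.46, 0.304, 0.193], 0.86)]
thermometer [([0.486, 0.382, 0.011], 0.83)]
thermometer [([0.484, 0.376, 0.154], 0.64), ([0.432, 0.237, 0.216], 0.43)]
stand [([0.625, -0.051, 0.028], 0.73), ([0.456, 0.305, -0.002], 0.63)]
stand [([0.342, -0.123, 0.012], 0.84), ([0.459, 0.293, 0.083], 0.69)]
scene lighter []
scene tap_outlet [([0.722, 0.183, 0.165], 0.72)]
top lighter []
top tap_outlet [([0.719, 0.191, 0.168], 0.7)]
```

View pics/w1.png

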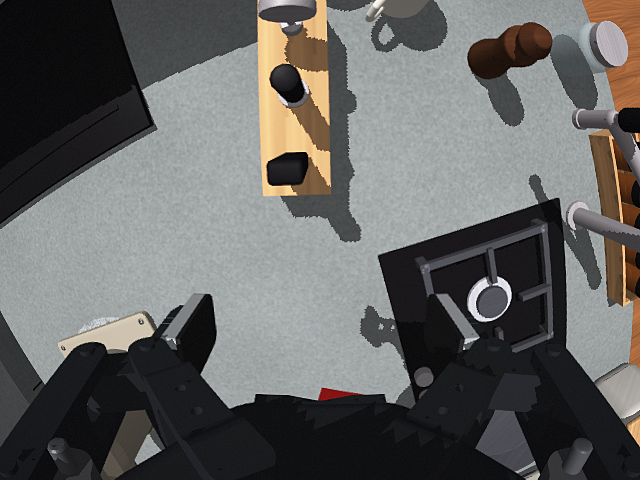

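The wrist view shows the rectangular black handle top at (288,168), which is the lighter. The round honing steel is at (288,85), the dial at (288,10), and the stand is pale wood, not red. So the choice is confirmed, and it agrees with the top view to within a few millimetres.

```bash
python3 - <<'E'
from h import *
Rt=down(np.radians(-21.5))
for z in (.43,.336): print(row([.4305,.2375,z],Rt))
E
```

```text
[-0.0, 0.0, 0.001, 0.04, -0.027, 0.09]
[-0.0, 0.0, 0.001, 0.04, -0.027, 0.184]
```

Request:
{"fn": "move_arm", "kwargs": {
  "plan": [0,0,0,0.04,-0.027,0.04,0.085,0,0,0,0.04,-0.027,0.09,0.085,0,0,0,0.04,-0.027,0.12,0.085,0,0,0,0.04,-0.027,0.15,0.085,0,0,0,0.04,-0.027,0.184,0.085,0,0,0,0.04,-0.027,0.184,0.085,0,0,0,0.04,-0.027,0.184,0.05,0,0,0,0.04,-0.027,0.184,0.03,0,0,0,0.04,-0.027,0.184,0.01,0,0,0,0.04,-0.027,0.184,0.01,0,0,0,0.04,-0.027,0.184,0.01,0,0,0,0.04,-0.027,0.184,0.01],
  "squeeze": 60
}}

```text
clock: 8.5
position: [0.4306, 0.2376, 0.3367]
ee_rot: [0.826, 0.563, 0.001, 0.0]
ft_force: [-1.0, -1.0, 6.2]
grip_width: 0.32
grasp_force: 59.3
```

Opening reads 27 mm instead of 20, so I'll take a look before lifting.

```bash
python3 - <<'E'
from h import *
print(manip.get_obs()['grip_width'],manip.get_obs()['grasp_force'])
p,M=shot('wrist'); a=p['color'][100:400,170:470]
q,M=shot('top'); b=q['color'][240:340,190:290]
cv2.imwrite('pics/w2.png',np.hstack([cv2.resize(a,(400,400)),cv2.resize(b,(400,400))])[:,:,::-1])
E
```

```text
0.32015315869832917 59.276028871536255
```

View pics/w2.png

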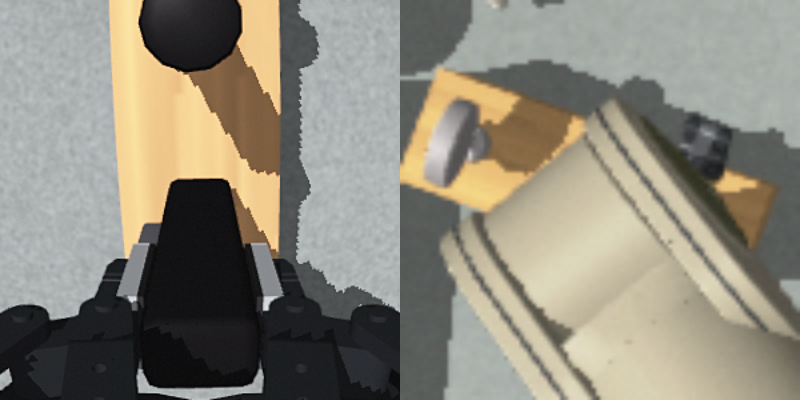

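The wrist crop shows the handle squarely between both pads at (200,290), with the grey trigger on its left at (150,235). So the fingers hold it across the 28 mm width. The faces are flat and the grip is firm, so I'll lift it.

Request:
{"fn": "move_arm", "kwargs": {
  "plan": [0,0,0,0,0,-0.03,0.01,0,0,0,0,0,-0.06,0.01,0,0,0,0,0,-0.09,0.01,0,0,0,0,0,-0.12,0.01,0,0,0,0,0,-0.15,0.01,0,0,0,0,0,-0.18,0.01,0,0,0,0,0,-0.2,0.01,0,0,0,0,0,-0.2,0.01,0,0,0,0,0,-0.2,0.01],
  "squeeze": 80
}}

```text
clock: 9.72
position: [0.4303, 0.2372, 0.5347]
ee_rot: [0.826, 0.563, -0.001, -0.0]
ft_force: [0.8, -0.3, -1.5]
grip_width: 0.317
grasp_force: 78.7
```

```bash
python3 - <<'E'
from h import *
np.set_printoptions(precision=3,suppress=True)
print(manip.get_obs()['grip_width'],manip.get_obs()['joint_pos'],pose()[:3,3])
for n in ('scene','top','wrist'):
    p,M=shot(n)
    if n=='scene': cv2.imwrite('pics/s3.png',p['color'][:,:,::-1])
    for f in (manip.tip_of,manip.look_for): print(n,[(w(M,x['position']).round(3),round(x['conf'],2)) for x in f(p,'lighter')[:3]])
E
```

```text
0.31710739699252916 [ 0.166  0.044 -0.778  1.542  0.031  1.569 -0.986] [0.43  0.237 0.535]
scene [(array([0.431, 0.239, 0.214]), 0.72)]
scene [(array([0.439, 0.241, 0.327]), 0.73)]
top []
top []
wrist [(array([0.431, 0.236, 0.215]), 0.83)]
wrist [(array([0.433, 0.242, 0.401]), 0.59)]
```

View pics/s3.png

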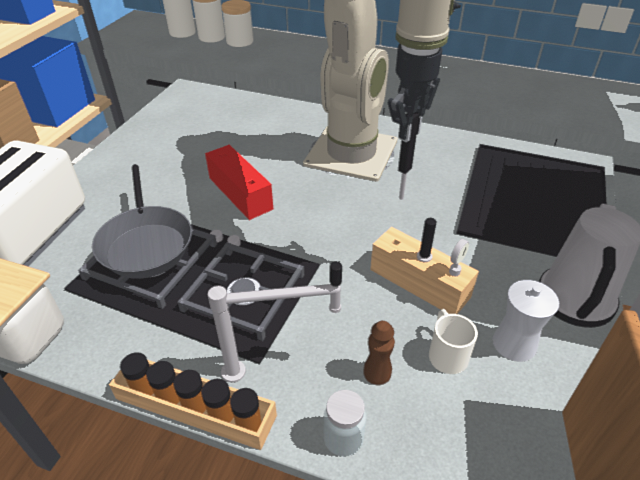

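The lighter is out of the stand and hangs straight, nozzle down, with its tip at scene pixel (403,197). The tap knob is at (336,272), past the hob. Next I'll fit a simple kinematic model to the recorded poses to choose a reachable slant.

```bash
cat > fk.py <<'E'
import numpy as np, itertools
from scipy.optimize import least_squares
from scipy.spatial.transform import Rotation as R
S=[([1.177,.332,-.065,1.46,.022,1.35,-.088],[.226,-.583,.405],R.from_matrix([[.932,.362,0],[.362,-.932,0],[0,0,-1]])),
([-.068,.68,-.481,.979,.296,1.54,-2.48],[.7328,.1976,.4146],R.from_quat([.975,-.22,0,0])),
([.225,.007,-.721,1.6,.006,1.536,-.865],[.44,.19,.52],R.from_quat([.825,.565,0,.001])),
([.166,.044,-.778,1.542,.031,1.569,-.986],[.4303,.2372,.5347],R.from_quat([.826,.563,-.001,0]))]
def fk(q,P,s):
    h,a,b,c,e,f,g0=P[:7]; T=R.identity(); p=np.zeros(3)
    for i,(ax,l) in enumerate(zip('zyzyzyz',[[0,0,h],[0,0,a],[e,0,0],[f,0,b],[0,0,0],[P[7],0,c],[0,0,0]])):
        T=T*R.from_euler(ax,s[i]*q[i]+(g0 if i==6 else 0))
        if i==0: p=p+[0,0,h]
        elif i!=0: p=p+T.apply(l)
    return p,T
def res(P,s): 
    o=[]
    for q,x,r in S:
        p,T=fk(q,P,s); o+=list(p-x)+list(.3*(r.inv()*T).as_rotvec())
    return np.array(o+list(.002*np.array(P)[[4,5,7]]))
def fit():
    best=None
    for s in itertools.product([1,-1],repeat=4):
        sg=[s[0],1,s[1],1,s[2],1,s[3]]
        for g in (0,1.57,3.1,-1.57):
            L=least_squares(res,[.33,.42,.42,.12,0,0,g,0],args=(sg,),max_nfev=200)
            if best is None or L.cost<best[0]: best=(L.cost,L.x,sg)
    return best
E
python3 - <<'E'
from fk import *
np.set_printoptions(precision=3,suppress=True)
c,P,s=fit(); print(c,P,s); print(res(P,s).round(3))
lo=np.array([-2.6,-.5,-1.47,.16,-1.27,.06,-2.6])+.03; hi=np.array([2.6,2.12,1.34,2.42,4.41,2.06,2.6])-.03
q0=np.array(S[3][0]); tip=np.array([.622,-.058,.048])
for th in (38,45):
  for az in range(0,360,30):
    d=np.array([np.cos(np.radians(az)),np.sin(np.radians(az)),0]); z=np.sin(np.radians(th))*d+[0,0,-np.cos(np.radians(th))]
    out=[]
    for sg in (1,-1):
        y=sg*np.cross([0,0,1],d); Rt=R.from_matrix(np.c_[np.cross(y,z),y,z]); tcp=tip-.32*z
        f=lambda q:(lambda t:np.r_[t[0]-tcp,.3*(Rt.inv()*t[1]).as_rotvec(),.003*(q-q0)])(fk(q,P,s))
        b=min((least_squares(f,np.clip(q0+k,lo,hi),bounds=(lo,hi)) for k in (0,np.array([.3,.4,.7,0,1,-.5,1]),np.array([0,.4,.7,0,-.7,-.5,-1]))),key=lambda L:L.cost)
        out.append((np.abs(b.fun[:6]).max().round(3),b.x.round(2).tolist()))
    print(th,az,tcp.round(2),out)
E
```

```text
0.0015690454052717739 [25.084  0.384  0.448 25.087  0.031 -0.156  1.571  0.004] [-1, 1, -1, 1, -1, 1, -1]
[ 0.036  0.011 -0.001 -0.    -0.    -0.001  0.001  0.    -0.     0.
  0.001  0.001  0.009  0.011  0.001  0.     0.    -0.    -0.035  0.016
 -0.    -0.     0.    -0.     0.    -0.     0.   ]
38 0 [ 0.42 -0.06  0.3 ] [(np.float64(0.185), [-2.57, 1.17, -1.43, 0.89, 1.14, 1.76, -1.9]), (np.float64(0.185), [2.57, 1.13, 1.3, 0.88, -1.05, 1.71, 1.84])]
38 30 [ 0.45 -0.16  0.3 ] [(np.float64(0.186), [2.57, 1.15, 0.05, 0.45, -0.06, 1.59, -1.6]), (np.float64(0.186), [2.57, 1.17, -0.38, 0.41, 0.33, 1.63, 1.37])]
38 60 [ 0.52 -0.23  0.3 ] [(np.float64(0.188), [2.09, 1.15, -0.21, 0.44, 0.16, 1.6, -1.67]), (np.float64(0.188), [2.12, 1.16, -0.69, 0.44, 0.59, 1.65, 1.31])]
38 90 [ 0.62 -0.26  0.3 ] [(np.float64(0.192), [1.57, 1.14, -0.23, 0.44, 0.18, 1.59, -1.68]), (np.float64(0.192), [1.6, 1.15, -0.7, 0.44, 0.61, 1.65, 1.3])]
38 120 [ 0.72 -0.23  0.3 ] [(np.float64(0.196), [1.06, 1.13, -0.3, 0.44, 0.25, 1.6, -1.69]), (np.float64(0.196), [1.08, 1.14, -0.72, 0.45, 0.63, 1.65, 1.31])]
38 150 [ 0.7
[... 2307 characters left out ...]
 (np.float64(0.235), [-0.45, 1.17, -0.76, 0.45, 0.7, 1.63, 1.35])]
45 240 [0.74 0.14 0.27] [(np.float64(0.232), [-0.99, 1.16, -0.39, 0.44, 0.38, 1.58, -1.67]), (np.float64(0.232), [-0.96, 1.18, -0.79, 0.46, 0.74, 1.64, 1.35])]
45 270 [0.62 0.17 0.27] [(np.float64(0.228), [-1.5, 1.17, -0.42, 0.45, 0.4, 1.59, -1.67]), (np.float64(0.228), [-1.48, 1.19, -0.77, 0.46, 0.72, 1.64, 1.36])]
45 300 [0.51 0.14 0.27] [(np.float64(0.224), [-2.03, 1.18, -0.43, 0.45, 0.41, 1.59, -1.68]), (np.float64(0.228), [2.57, 0.33, 1.31, 2.04, -0.35, 1.07, 1.44])]
45 330 [0.43 0.06 0.27] [(np.float64(0.222), [-2.55, 1.19, -0.47, 0.45, 0.44, 1.59, -1.7]), (np.float64(0.224), [2.57, 0.97, 1.31, 1.41, -0.9, 1.49, 1.77])]
```

```bash
cat >> h.py <<'E'
def tilt(az,th):
    a,t=np.radians([az,th]); d=np.array([np.cos(a),np.sin(a),0]); z=np.sin(t)*d-[0,0,np.cos(t)]; y=-np.cross([0,0,1],d)
    return np.c_[np.cross(y,z),y,z]
E
python3 - <<'E'
from h import *
print(row([.48,-.15,.52],tilt(60,40)))
E
```

```text
[-0.052, 0.697, 0.143, -0.342, 0.188, 0.016]
```

Request:
{"fn": "move_arm", "kwargs": {
  "plan": [-0.013,0.17,0.035,-0.085,0.047,0.004,0.01,-0.026,0.35,0.07,-0.114,0.063,0.006,0.01,-0.039,0.52,0.107,-0.17,0.094,0.008,0.01,-0.052,0.697,0.143,-0.228,0.125,0.01,0.01,-0.052,0.697,0.143,-0.285,0.157,0.013,0.01,-0.052,0.697,0.143,-0.342,0.188,0.016,0.01,-0.052,0.697,0.143,-0.342,0.188,0.016,0.01,-0.052,0.697,0.143,-0.342,0.188,0.016,0.01,-0.052,0.697,0.143,-0.342,0.188,0.016,0.01,-0.052,0.697,0.143,-0.342,0.188,0.016,0.01,-0.052,0.697,0.143,-0.342,0.188,0.016,0.01,-0.052,0.697,0.143,-0.342,0.188,0.016,0.01]
}}

```text
clock: 11.68
position: [0.4803, -0.1493, 0.5199]
ee_rot: [0.814, 0.47, 0.296, -0.171]
ft_force: [0.9, 0.2, -1.0]
grip_width: 0.315
grasp_force: 79.1
```

```bash
python3 - <<'E'
from h import *
np.set_printoptions(precision=3,suppress=True)
print(repr(np.array(manip.get_obs()['joint_pos'])),pose()[:3],np.degrees(np.arccos(-pose()[2,2])))
print(row([.48,-.15,.52],tilt(60,40)))
E
```

```text
array([ 0.595,  0.012, -0.169,  1.674, -0.702,  1.42 ,  0.001]) [[ 0.382  0.867  0.321  0.48 ]
 [ 0.664 -0.499  0.557 -0.149]
 [ 0.643  0.    -0.766  0.52 ]] 40.00282342193869
[-0.0, -0.0, 0.001, -0.001, 0.0, -0.001]
```

```bash
python3 - <<'E'
from h import *
for z in (.40,.34): print(row([.519,-.236,z],tilt(60,40)))
E
```

```text
[-0.0, -0.0, 0.001, -0.12, 0.077, 0.056]
[-0.0, -0.0, 0.001, -0.158, 0.077, 0.102]
```

Request:
{"fn": "move_arm", "kwargs": {
  "plan": [0,0,0,-0.03,0.02,0.014,0.01,0,0,0,-0.06,0.039,0.028,0.01,0,0,0,-0.09,0.058,0.042,0.01,0,0,0,-0.12,0.077,0.056,0.01,0,0,0,-0.139,0.077,0.079,0.01,0,0,0,-0.158,0.077,0.102,0.01,0,0,0,-0.158,0.077,0.102,0.01,0,0,0,-0.158,0.077,0.102,0.01]
}}

```text
clock: 12.68
position: [0.5197, -0.2363, 0.3414]
ee_rot: [0.813, 0.47, 0.297, -0.171]
ft_force: [-0.0, -0.6, -0.5]
grip_width: 0.316
grasp_force: 79.1
```

```bash
python3 - <<'E'
from h import *
np.set_printoptions(precision=3,suppress=True)
T=pose(); print(np.array(manip.get_obs()['joint_pos']),T[:3,3],np.degrees(np.arccos(-T[2,2])),'tip pred',T[:3,3]+.32*T[:3,2])
for n in ('scene','top','wrist'):
    p,M=shot(n)
    if n=='scene': a=cv2.resize(p['color'][150:350,100:400],(800,533)); cv2.imwrite('pics/s4.png',a[:,:,::-1])
    for l in ('lighter','burner'): print(n,l,[(w(M,x['position']).round(3),round(x['conf'],2)) for x in manip.tip_of(p,l)[:2]])
E
```

```text
[ 0.645  0.297 -0.126  1.73  -0.714  1.217  0.293] [ 0.52  -0.236  0.341] 40.027094921713186 tip pred [ 0.623 -0.058  0.096]
scene lighter [(array([ 0.621, -0.052,  0.093]), 0.95)]
scene burner [(array([ 0.623, -0.055,  0.025]), 0.86)]
top lighter [(array([ 0.623, -0.055,  0.093]), 0.61)]
top burner [(array([ 0.623, -0.057,  0.024]), 0.8), (array([0.723, 0.189, 0.171]), 0.65)]
wrist lighter [(array([ 0.623, -0.058,  0.095]), 0.82)]
wrist burner []
```

View pics/s4.png

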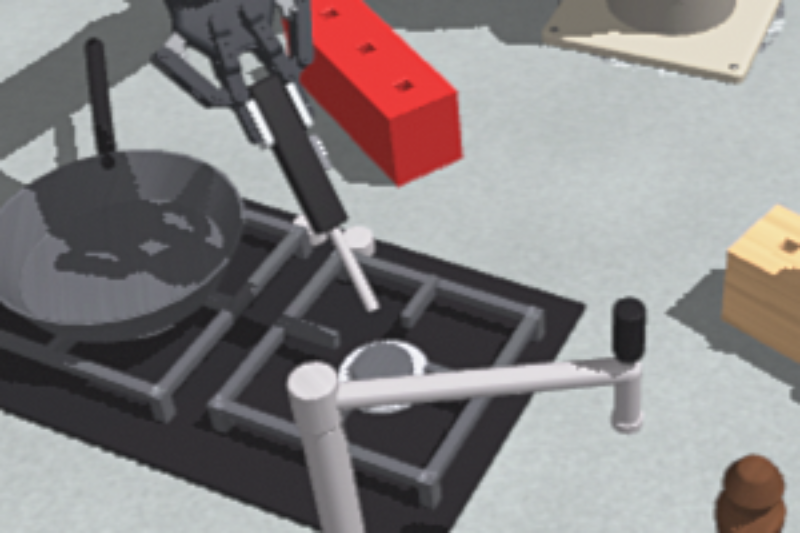

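The crop shows the lighter slanted, with its nozzle tip at (375,307) above the free burner cap at (383,365). It is well clear of the pan and its handle. I'll lower it 45 mm.

Request:
{"fn": "move_arm", "kwargs": {
  "plan": [0,0,0,-0.008,0,0.009,0.01,0,0,0,-0.015,0,0.018,0.01,0,0,0,-0.022,0,0.026,0.01,0,0,0,-0.029,0,0.034,0.01,0,0,0,-0.029,0,0.034,0.01,0,0,0,-0.029,0,0.034,0.01,0,0,0,-0.029,0,0.034,0.01,0,0,0,-0.029,0,0.034,0.01,0,0,0,-0.029,0,0.034,0.01,0,0,0,-0.029,0,0.034,0.01]
}}

```text
clock: 14.38
position: [0.5192, -0.2365, 0.2954]
ee_rot: [0.814, 0.47, 0.296, -0.171]
ft_force: [-0.7, 0.1, -1.2]
grip_width: 0.323
grasp_force: 79.1
```

```bash
python3 - <<'E'
from h import *
np.set_printoptions(precision=3,suppress=True)
T=pose(); o=manip.get_obs(); print(o['ft_force'],np.abs(o['joint_velocities']).max(),'tip pred',T[:3,3]+.32*T[:3,2])
for n in ('scene','top','wrist'):
    p,M=shot(n)
    if n=='scene': a=cv2.resize(p['color'][150:350,100:400],(800,533)); cv2.imwrite('pics/s5.png',a[:,:,::-1])
    for l in ('lighter','burner','tap_outlet'): print(n,l,[(w(M,x['position']).round(3),round(x['conf'],2)) for x in manip.tip_of(p,l)[:1]])
E
```

```text
[-0.673  0.139 -1.165] 0.001117808594073379 tip pred [ 0.622 -0.058  0.05 ]
scene lighter [(array([ 0.623, -0.052,  0.049]), 0.95)]
scene burner [(array([ 0.621, -0.059,  0.025]), 0.7)]
scene tap_outlet [(array([0.723, 0.189, 0.165]), 0.75)]
top lighter [(array([ 0.621, -0.055,  0.048]), 0.92)]
top burner [(array([ 0.623, -0.058,  0.025]), 0.69)]
top tap_outlet [(array([ 0.622, -0.06 ,  0.027]), 0.64)]
wrist lighter [(array([ 0.623, -0.054,  0.052]), 0.89)]
wrist burner [(array([ 0.625, -0.055,  0.029]), 0.62)]
wrist tap_outlet [(array([ 0.621, -0.061,  0.048]), 0.44)]
```

View pics/s5.png

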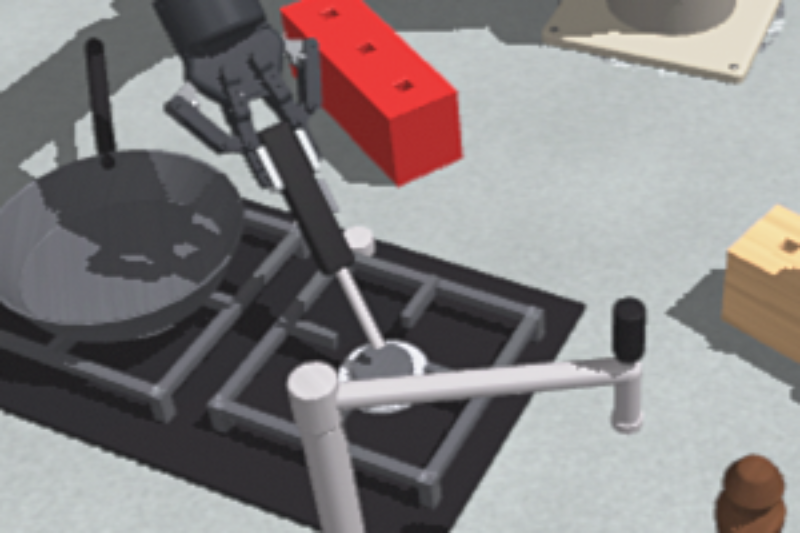

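The nozzle tip, at crop pixel (378,345), is about 21 mm above the burner cap at (383,362) and centred over it. The lighter is still and touching nothing. The tap outlet, at (627,425), is off the hob. Handing in.

```bash
python3 -c "
from workcell import manip
print(manip.hand_in())"
```

```text
the job is handed in; nothing more can be done
None
```

The job is handed in, verdict not shown: the spout is past the hob's left edge, and the lighter is held still at about 40°, its tip about 21 mm above the middle of the free burner, gripped across its 28 mm width rather than the 20 mm you advised.

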